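# Uncover the specimen slide and hold the magnifier over it

## Robot

A 6-joint arm with a two-finger parallel gripper is mounted at the origin on the work surface. World frame = base frame: x ahead of the robot, y to its left, z up, the work surface at z = 0. Lengths are in m, angles in rad, forces in N, time in s.
With the tool pointing down it reaches from about 0.3 to 0.775 m from the base axis. Payload 14.6 kg.
Tool frame: the origin (TCP) lies midway between the tips of the shut fingers; the grasp point (between the pads) lies 19 mm behind it; z points along the fingers, y is the line along which they close (so a half turn about z gives the same grasp; the last joint's range is limited). The gripper opens to 94 mm and grips with 3 to 60 N. Pads are 16 mm wide; open, the fingers measure 119 mm over their backs; the gripper's body (75 mm by 177 mm) begins 78 mm behind the grasp point.
Start: joints at [1.253, 0.3, 1.521, -0, 1.321, -0.067], TCP at [0.136, 0.533, 0.205] pointing down, gripper open.
Joint ranges: [-3.03, 3.03], [-0.79, 2.21], [0.23, 2.52], [-1.04, 4.18], [0, 3.07], [-2.55, 2.55]. Speed limits (rad/s): [2.22, 2.22, 2.57, 3.14, 3.14, 3.14].

## Interface

Orientations are given as [roll, pitch, yaw] about the fixed x, y, z axes, in that order (R = Rz(yaw) Ry(pitch) Rx(roll)).
In Python, from station import * gives the robot as it stands.
- The arm moves only by the tool send_rows, never from a script. Its argument "targets" is a list of rows, each an object of numbers: "x", "y", "z": the shift along the world's x, y, z in units of 0.2 m (1.0 is 0.2 m); "spin": the turn about the world's z in units of pi/2 rad (1.0 is pi/2 rad); "claw": the finger opening in mm, from 0 to 94. A call has 1 to 20 rows; each row shifts and turns the commanded pose from where the row before left it; what a row does not reach is not made up. A row lasts 1/10 s, in which the tool goes at most 50 mm and 8.59 degrees, less where a joint would pass 70% of its speed; a pose out of reach is approached as far as the arm can. A call with a number of a shift or a turn outside -1 to 1 is refused whole. A call with a gripper value outside its range is refused whole. The fingers move at their own pace and stop on an object; "force" is the grip in N (left out, the last holds). Time passes only in rows, so rows that do not move let the fingers close. It gives the time, the measured TCP pose, the force, the opening and the grip force at its end, in the units of the state.
- get_obs(): the state, without advancing time (a new reading comes with each control period).
- camera(name): name is "side" or "top" or "wrist"; returns the picture (384x512x3 uint8, blue, green, red); there is no depth.
- camera_model(name): a dict with "fovy" (degrees; the focal length in pixels is half the picture's height over the tangent of half this angle, whatever the lens; pixels are square), "cx", "cy" (the principal point, pixels), "T" (4x4, takes a point from camera to world coordinates). Camera axes: x right, y down, z forward; pixel columns grow to the right and rows downward; lengths in m; the calibration is good to about 2 mm. The wrist camera is an equidistant fisheye: a pixel r from the principal point sees the ray r / f radians off the axis. A picture is of the moment at which its call begins: read the wrist's pose just before it. camera_model takes no time and is no camera call; for the wrist camera it gives the pose at the moment of the call.
- hand_in(): hands the job in; it is judged then, once.
The state is a dict: "time_s": time; "qpos": joint angles; "joint_vel": joint speeds; "tau": joint torques, N m; "ee_pos": TCP position; "eef_rot": TCP orientation; "force": force on the tool from outside, world axes, zero at the start; "moment": the same for the moment, N m; "grip_width": finger opening in m; "grip_force": force on a finger pad.
Only numpy, scipy, OpenCV 4.12 (cv2) and the standard library are available. Lean on these libraries where they do the work, as an engineer would, in place of code of your own. Each camera call takes 0.05 s, during which the arm holds its last target. There are 200 camera calls.

## Task

First take the orange cover off the light box and hang it by its eye on the hook, leaving it hanging there. Then pick up the magnifier by its handle, carry it over the vial rack and finish holding it still in the gripper one to three centimetres above the specimen slide, level, centred on the slide and with its long side along the slide's long side. Keep the magnifier off the light box and the rack, and leave the rack, the two bottles and the pot standing where they are; do not put the magnifier down: the program ends while holding it.

Things in the scene. Friction and masses are not known exactly. Their poses are not given: they have to be found in the camera images.
- lightbox: White light box with a bright top, fixed, 170 (x) x 130 (y) x 55 mm high. Origin: centre of its underside, on the table; z up. It stands at any yaw up to about 0.3 rad.
- slide (a point): Centre of the top face of the specimen slide, a pale blue glass strip 76 mm long (its x axis) x 26 mm (its y axis) x 3 mm thick with a purple spot in the middle, fixed flat in the middle of the light box's top, so this point is 58 mm above the table. Hidden under the cover at the start.
- cover: Loose orange cover, 80 g, lying on the light box over the slide. Origin: centre of its underside; z up, x towards the eye. Plate 110 (x) x 60 x 4 mm, top face 12 mm above the origin, on two 8 mm rails; tab with the eye at its +x end. Black upright grip rib 50 (x) x 12 (y) x 26 mm, centre 8 mm to +x of the origin, 12 to 38 mm above it: pinch it across y from above.
- cover_eye (a point): Centre of the cover's eye: a round through hole 24 mm across in a 44 x 44 x 4 mm tab (8 to 12 mm above the cover's origin), at (77, 0, 10) mm from the cover's origin.
- hookstand: Fixed stand: dark base 100 x 90 x 12 mm, a 14 mm post up to 208 mm at the origin, and near its top a hook: a steel bar 8 mm thick going level 60 mm along the stand's -x axis (centre line 200 mm up), then bent straight up. Origin: foot of the post on the table. Yaw varies; the hook points roughly at the robot.
- hook_bend (a point): Where the hook's level bar meets its upright end, at (-60, 0, 200) mm from the stand's origin, on the bar's centre line. Lower the level cover, eye over the upright end and body on the side away from the post, until just above the bar; let go: it swings down and hangs anywhere on the bar.
- hook_tip (a point): Top of the hook's upright end, 34 mm straight above hook_bend; the upright end is 8 mm thick.
- magnifier: Loose hand magnifier, 150 g, flat on the table: black frame 110 (x) x 72 x 8 mm round a clear pane; blue handle 20 mm wide (y), 24 mm high, from 54 to 166 mm along -x, roughly towards the robot. Origin: centre of the frame's underside; handle and frame share one flat underside; z up. Balance point 70 mm behind the origin: pinch the handle across y from above, about 85 mm behind.
- rack: Loose wooden vial rack, 0.9 kg, 240 (x) x 56 (y) mm, 88 mm high to the tops of its red and white vial caps, vials fixed in it. Stands between the magnifier and the light box. Origin: centre of its underside; x along its length.
- amber_bottle: Bystander: loose amber bottle with yellow cap, 42 mm across, 90 mm high. Origin: centre of its underside.
- clear_bottle: Bystander: loose clear bottle with white cap, 42 mm across, 90 mm high. Origin: centre of its underside.
- pot: Bystander: loose small white pot with green lid, 44 mm across, 38 mm high. Origin: centre of its underside.
There are look-alikes about, which are no part of the job. Of the things shaped like the cover, the orange one is meant.

How it is judged:
On the way, in this order (a step that is already met when the one before it is completed fails the run):
1. the cover hangs by its eye on the hook, let go (x of cover_eye in the frame of hookstand between -0.078 and 0.005 m and y of cover_eye in the frame of hookstand between -0.02 and 0.02 m and z of cover_eye in the frame of hookstand between 0.175 and 0.205 m and angle between cover's own z axis and vertical above 1 rad and contact force between cover and hookstand above 0.1 N and contact force between the fingers and cover below 0.05 N), for 0.3 s.
2. the magnifier passes above the vial rack (height (world z) of magnifier above 0.089 m and y of magnifier in the frame of rack between -0.06 and 0.06 m and x of magnifier in the frame of rack between -0.17 and 0.17 m), for 0.02 s.
At the end, for the whole second after the job is handed in: Magnifier held still in the fingers, touching nothing else, underside 7 to 33 mm above the slide, centred within 12 mm, level and its long side along the slide's within 0.15 rad; the cover hangs let go from the hook's bar, the bar through its eye (all of step 1 and z of magnifier in the frame of slide between 0.007 and 0.033 m and horizontal distance between magnifier and slide below 0.012 m and angle between the x axis of magnifier and the x axis of slide, either way round below 0.15 rad and angle between magnifier's own z axis and vertical below 0.15 rad and linear speed of magnifier below 0.03 m/s and contact force between the fingers and magnifier above 0.5 N and contact force between magnifier and lightbox below 0.05 N and contact force between magnifier and rack below 0.05 N and contact force between magnifier and cover below 0.05 N and contact force between magnifier and amber_bottle below 0.05 N and contact force between magnifier and clear_bottle below 0.05 N); the arm keeps its last pose, push and grip.
It fails at once if the magnifier touches the light box or the slide (contact force between magnifier and lightbox above 0.5 N).
It fails at once if the magnifier touches the vial rack (contact force between magnifier and rack above 0.5 N).
It fails at once if the rack, a bottle or the pot is pushed away or tipped (distance of any of rack, amber_bottle, clear_bottle, pot from where it was at the start of the episode above 0.02 m or angle between any of rack, amber_bottle, clear_bottle, pot's own z axis and vertical above 0.3 rad).
It also fails if it takes over 51 s, if anything falls off the work surface, if the arm or the gripper's body presses on something with over 40 N, if the wrist force passes 120 N, or if a joint passes its speed limit or range.

## Working session

There is one attempt and no reset: what is moved stays moved. The work goes in short steps, Python scripts to look and compute and a tool call to move; the robot and the scene stay as the last step left them, time stands still between calls to the robot, and variables do not carry over. Pictures are saved under pics/ and viewed, at most 10 in all, crops included, and the job is handed in when it is done.

Besides the shell and the picture viewer there is one more tool, called after "Request:" by a JSON object that holds its "api" and its "payload". send_rows: Moves the arm, as the interface text tells. Its arguments: {"type":"object","properties":{"targets":{"type":"array"},"force":{"type":"number"}},"required":["targets"]}

```bash
ls; mkdir -p pics; python3 - <<'E'
from station import *
import cv2,numpy as np
o=get_obs();print(o['time_s'],o['ee_pos'],o['eef_rot'],o['grip_width'])
for n in ['side','top','wrist']:
    m=camera_model(n);print(n,m['fovy'],m['cx'],m['cy'],np.round(m['T'],3).tolist())
    im=camera(n);cv2.imwrite(f'pics/{n}0.png',im)
a=cv2.imread('pics/top0.png');cv2.imwrite('pics/top0b.png',cv2.resize(a,(800,600),interpolation=cv2.INTER_CUBIC))
E
```

```text
pics
0.0 [0.13641032 0.53253558 0.20486859] [-3.14038449e+00 -6.34927539e-05  2.89079166e+00] 0.0939457967826065
side 53.053987709712814 258.6299015920233 185.14851653475012 [[0.952, -0.201, 0.231, 0.306], [-0.306, -0.626, 0.717, -0.778], [0.001, -0.753, -0.658, 0.859], [0.0, 0.0, 0.0, 1.0]]
top 50.34839292751942 256.63316000066476 179.84172619481373 [[0.007, -0.981, 0.196, 0.329], [-1.0, -0.005, 0.012, -0.011], [-0.01, -0.196, -0.98, 1.3], [0.0, 0.0, 0.0, 1.0]]
wrist 65.70646984690485 255.06884991374994 191.24613745511658 [[0.248, 0.939, 0.24, 0.066], [0.969, -0.239, -0.063, 0.551], [-0.002, 0.248, -0.969, 0.385], [0.0, 0.0, 0.0, 1.0]]
```

View pics/top0b.png

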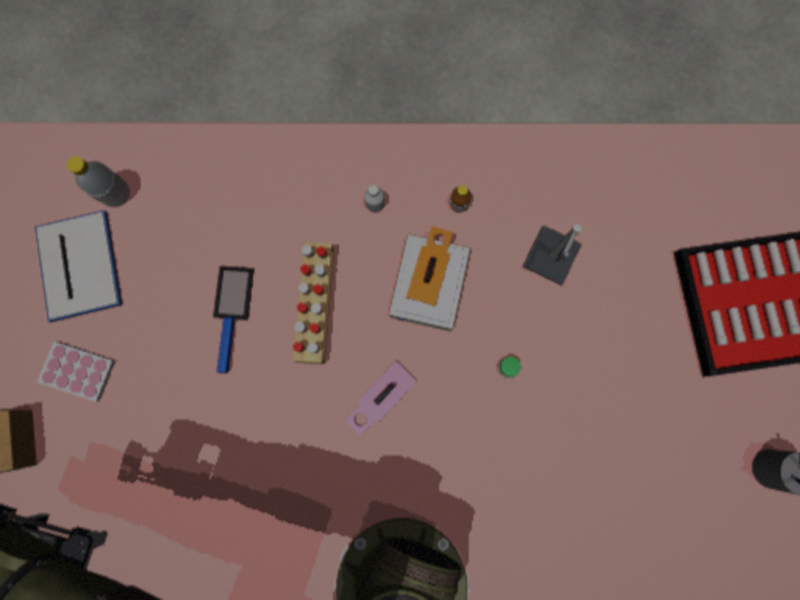

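View pics/side0.png

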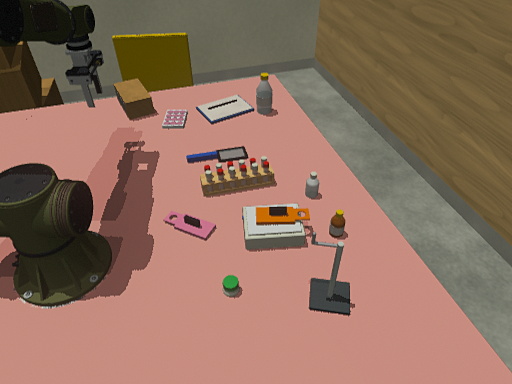

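Top view (800x600 scale): the orange cover is at (430,267) on the light box. Its look-alike is the pink cover at (382,397), and the notebook at (78,265) could pass for the light box. The magnifier is at (233,292) with its handle at (226,345), the rack at (312,303), the hook stand at (555,253), the pot at (511,366) and the bottles at (374,197) and (461,197). In the side view the hook bar runs left from the post top (340,243) to about (314,240).

```bash
cat > h.py <<'E'
from station import *
import cv2,numpy as np
def K(m): 
    return 192/np.tan(np.radians(m['fovy'])/2)
def ray(m,uv,fish=False):
    f=K(m);d=(np.atleast_2d(uv)-[m['cx'],m['cy']])/f
    if fish:
        r=np.linalg.norm(d,axis=1,keepdims=True)+1e-9
        v=np.hstack([d/r*np.sin(r),np.cos(r)])
    else: v=np.hstack([d,np.ones((len(d),1))])
    T=np.array(m['T']);return T[:3,3],v@T[:3,:3].T
def onz(m,uv,z,fish=False):
    o,v=ray(m,uv,fish);return (o+v*((z-o[2])/v[:,2])[:,None])
def proj(m,P,fish=False):
    T=np.array(m['T']);c=(np.atleast_2d(P)-T[:3,3])@T[:3,:3];f=K(m)
    if fish:
        n=np.linalg.norm(c[:,:2],axis=1);t=np.arctan2(n,c[:,2]);return c[:,:2]/n[:,None]*t[:,None]*f+[m['cx'],m['cy']]
    return c[:,:2]/c[:,2:]*f+[m['cx'],m['cy']]
def tri(obs):
    A=np.zeros((3,3));b=np.zeros(3)
    for m,uv,fi in obs:
        o,v=ray(m,uv,fi);v=v[0]/np.linalg.norm(v[0]);P=np.eye(3)-np.outer(v,v);A+=P;b+=P@o
    X=np.linalg.solve(A,b);return X,[proj(m,X,fi)[0]-uv for m,uv,fi in obs]
def blobs(im,lo,hi,amin=15,roi=None):
    h=cv2.cvtColor(im,cv2.COLOR_BGR2HSV);k=cv2.inRange(h,np.array(lo),np.array(hi))
    if roi: 
        z=np.zeros_like(k);x0,y0,x1,y1=roi;z[y0:y1,x0:x1]=k[y0:y1,x0:x1];k=z
    cs=cv2.findContours(k,cv2.RETR_EXTERNAL,cv2.CHAIN_APPROX_NONE)[0]
    return [c[:,0].astype(float) for c in sorted(cs,key=cv2.contourArea,reverse=True) if cv2.contourArea(c)>=amin]
def rect(P):  # centre, long axis yaw, (long,short) in mm
    (c,s,a)=cv2.minAreaRect((P[:,:2]*1000).astype(np.float32))
    a=np.radians(a)
    if s[0]<s[1]: s=s[::-1];a+=np.pi/2
    return np.round(np.array(c)/1000,4),round((a+np.pi/2)%np.pi-np.pi/2,3),np.round(s,1)
E
python3 - <<'E'
from h import *
t=cv2.imread('pics/top0.png');s=cv2.imread('pics/side0.png');m=camera_model('top')
def show(n,lo,hi,z,roi=None,a=15):
    for c in blobs(t,lo,hi,a,roi)[:3]: print(n,c.mean(0).round(1),*rect(onz(m,c,z)))
show('cover',(8,150,90),(20,255,255),.067,(240,140,310,210))
show('rib',(0,0,0),(180,255,60),.093,(255,155,295,190))
show('box',(0,0,130),(180,60,255),.055,(240,140,310,215),300)
show('handle',(105,120,40),(130,255,255),.024,(120,160,170,250))
show('frame',(0,0,0),(180,255,65),.008,(120,160,170,215))
show('rack',(15,60,90),(30,200,255),.03,(180,145,220,240),5)
show('base',(0,0,0),(180,255,90),.012,(330,135,380,190))
show('pot',(50,100,50),(80,255,255),.038,(300,210,350,250))
a=t[130:190,325:385];b=s[225:320,290:365]
cv2.imwrite('pics/hook.png',np.hstack([cv2.resize(a,(400,400),interpolation=cv2.INTER_CUBIC),cv2.resize(b,(400,507),interpolation=cv2.INTER_CUBIC)[:400]]))
E
```

```text
cover [275.6 170.3] [ 0.6102 -0.0561] -0.285 [150.   56.1]
rib [274.9 172.3] [ 0.594  -0.0522] -0.274 [49.7  9.1]
box [273.8 179.8] [ 0.5839 -0.0528] -0.208 [171.6 127.8]
handle [144. 220.] [0.4548 0.3554] -0.062 [107.9  20.1]
frame [149.2 190.6] [0.546  0.3506] -0.062 [141.1  71. ]
rack [203.5 174.7] [0.5967 0.1784] -0.06 [135.8  59.8]
rack [198.5 221.2] [0.4538 0.1864] -0.069 [69.6 60.1]
rack [200.1 202.9] [0.5084 0.1828] -1.565 [59.8 31.7]
base [355.2 161.6] [ 0.6528 -0.3118] -0.476 [117.6  88.4]
pot [326.3 234.3] [ 0.4123 -0.2119] -1.564 [34.  33.5]
```

View pics/hook.png

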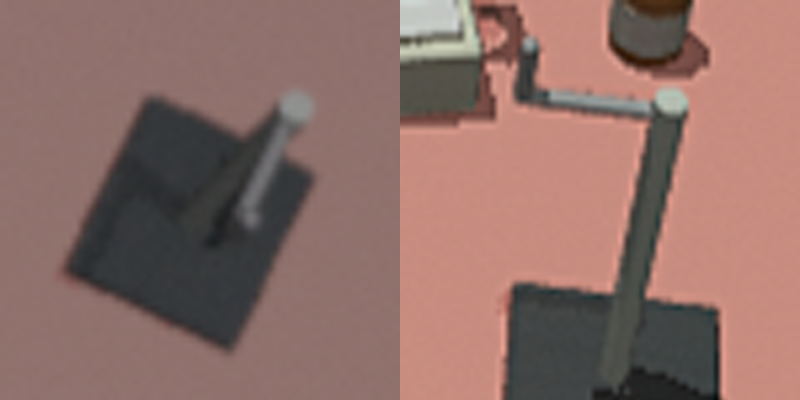

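The crop shows the post top at top-image (369.5,146), the hook tip near (362.5,161.8), and in the side image the tip at (314.4,233.4), the bend at (314.4,243.7) and the post top at (340.6,243.7).

```bash
python3 - <<'E'
from h import *
t=cv2.imread('pics/top0.png');m=camera_model('top');s=camera_model('side')
for n,a,b in [('tip',(362.4,161.8),(314.6,233.6)),('post',(369.5,146),(340.6,244))]:
    X,r=tri([(m,np.array(a),0),(s,np.array(b),0)]);print(n,X.round(4),np.round(r,1).tolist())
print('post208',onz(m,(369.5,146),.208),onz(s,(340.6,244),.208),'tip234',onz(m,(362.4,161.8),.234),onz(s,(314.6,233.6),.234),'bend side',onz(s,(314.6,243.9),.2))
h=np.vstack(blobs(t,(15,50,80),(35,220,255),3,(180,145,220,240)));print('rack',rect(onz(m,h,.03)))
corner=np.array([[149,97],[316,178],[232,352],[66,270]])/6.667+[325,130]
C=onz(m,corner,.012);print('base',C[:,:2].round(3).tolist(),C.mean(0),np.arctan2(*(C[0]-C[3])[[1,0]]),np.linalg.norm(np.diff(C,axis=0),axis=1))
for n,lo,hi,roi,z in [('amber',(20,150,80),(35,255,255),(280,110,310,140),.09),('clearcap',(0,0,120),(180,70,255),(228,110,250,135),.09)]:
    for c in blobs(t,lo,hi,3,roi)[:1]: print(n,rect(onz(m,c,z)))
E
```

```text
tip [ 0.594  -0.2825  0.231 ] [[-0.0, 0.1], [0.1, -0.0]]
post [ 0.6454 -0.31    0.2085] [[0.0, -0.2], [-0.2, 0.1]]
post208 [[ 0.64499603 -0.30993302  0.208     ]] [[ 0.64616511 -0.30960977  0.208     ]] tip234 [[ 0.59349413 -0.28181849  0.234     ]] [[ 0.59245765 -0.28487885  0.234     ]] bend side [[ 0.59554785 -0.28594367  0.2       ]]
rack (array([0.5417, 0.1809]), np.float64(-0.059), array([246. ,  61.2]))
base [[0.706, -0.292], [0.666, -0.371], [0.579, -0.327], [0.619, -0.248]] [ 0.64259276 -0.30950311  0.012     ] -0.460550675558262 [0.08932082 0.09718264 0.08798914]
amber (array([ 0.7554, -0.1165]), np.float64(0.557), array([19.2, 18.5]))
clearcap (array([0.755 , 0.0608]), np.float64(0.011), array([78.9, 65.8]))
```

View pics/wrist0.png

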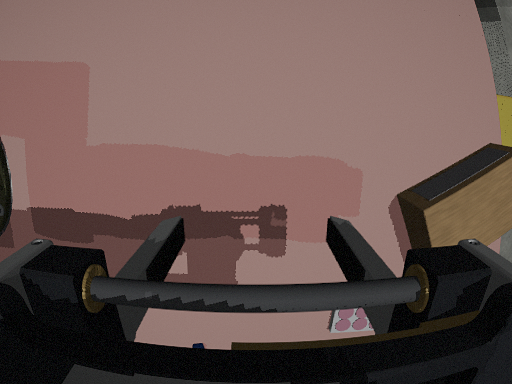

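The hook triangulates well: tip (0.593,-0.284), and the post-to-tip length of 58 mm and z of 0.231 match the given sizes. Stand yaw is -0.46. The wrist view only shows the fingers and empty table. I'm moving above the rib at (0.594,-0.052).

Request:
{"api": "send_rows", "payload": {"targets": [{"x":0.143,"y":-0.183,"claw":60},{"x":0.143,"y":-0.183},{"x":0.143,"y":-0.183},{"x":0.143,"y":-0.183},{"x":0.143,"y":-0.183},{"x":0.143,"y":-0.183},{"x":0.143,"y":-0.183},{"x":0.143,"y":-0.183},{"x":0.143,"y":-0.183},{"x":0.143,"y":-0.183},{"x":0.143,"y":-0.183},{"x":0.143,"y":-0.183},{"x":0.143,"y":-0.183},{"x":0.143,"y":-0.183},{"x":0.143,"y":-0.183},{"x":0.143,"y":-0.183,"spin":-0.018},{},{}]}}

```text
schema error: expected keys x, y, z, spin, claw
```

```bash
python3 - <<'E'
from h import *
o=get_obs();print(o['time_s'],o['ee_pos'],o['eef_rot'],o['qpos'])
m=camera_model('wrist');im=camera('wrist');cv2.imwrite('pics/w1.png',im)
print(np.round(m['T'],3).tolist())
for n,lo,hi,z in [('orange',(8,150,60),(20,255,255),.067),('black',(0,0,0),(180,255,50),.093)]:
    for c in blobs(im,lo,hi,60)[:4]: print(n,c.mean(0).round(),*rect(onz(m,c,z,True)))
E
```

```text
0.15 [0.13643947 0.53259976 0.20502961] [-3.14071398e+00 -6.42439704e-05  2.89079072e+00] [ 1.25339121e+00  3.00326886e-01  1.52142941e+00  5.80279063e-06
  1.32071736e+00 -6.66046503e-02]
[[0.248, 0.939, 0.24, 0.066], [0.969, -0.239, -0.063, 0.551], [-0.002, 0.248, -0.969, 0.385], [0.0, 0.0, 0.0, 1.0]]
black [284. 290.] [0.3417 0.4799] 1.322 [1244.3  543.6]
black [  3. 188.] [0.0552 0.2021] -0.523 [128.4  25.7]
black [489.  12.] [-0.0172  0.8738] -1.518 [42.3 28.9]
```

View pics/w1.png

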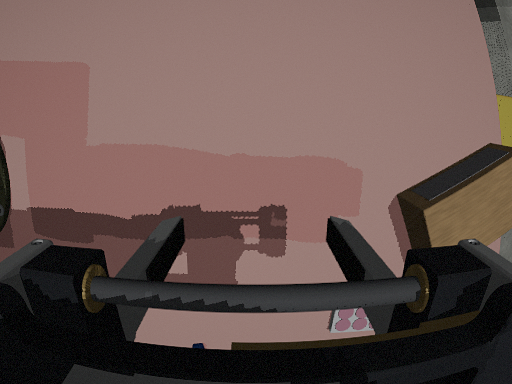

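The call was refused because every row needs all five keys, so nothing moved and this view is unchanged. Resending in full.

Request:
{"api": "send_rows", "payload": {"targets": [{"x":0.143,"y":-0.183,"z":0,"spin":0,"claw":60},{"x":0.143,"y":-0.183,"z":0,"spin":0,"claw":60},{"x":0.143,"y":-0.183,"z":0,"spin":0,"claw":60},{"x":0.143,"y":-0.183,"z":0,"spin":0,"claw":60},{"x":0.143,"y":-0.183,"z":0,"spin":0,"claw":60},{"x":0.143,"y":-0.183,"z":0,"spin":0,"claw":60},{"x":0.143,"y":-0.183,"z":0,"spin":0,"claw":60},{"x":0.143,"y":-0.183,"z":0,"spin":0,"claw":60},{"x":0.143,"y":-0.183,"z":0,"spin":0,"claw":60},{"x":0.143,"y":-0.183,"z":0,"spin":0,"claw":60},{"x":0.143,"y":-0.183,"z":0,"spin":0,"claw":60},{"x":0.143,"y":-0.183,"z":0,"spin":0,"claw":60},{"x":0.143,"y":-0.183,"z":0,"spin":0,"claw":60},{"x":0.143,"y":-0.183,"z":0,"spin":0,"claw":60},{"x":0.143,"y":-0.183,"z":0,"spin":0,"claw":60},{"x":0.143,"y":-0.183,"z":0,"spin":-0.018,"claw":60},{"x":0,"y":0,"z":0,"spin":0,"claw":60},{"x":0,"y":0,"z":0,"spin":0,"claw":60}]}}

```text
time_s: 2.0
ee_pos: [0.594, -0.0533, 0.2046]
eef_rot: [-3.142, -0.001, 2.861]
force: [-0.6, -0.4, 0.0]
grip_width: 0.06
grip_force: 0.0
```

```bash
python3 - <<'E'
from h import *
o=get_obs();print(o['time_s'],o['ee_pos'],o['eef_rot'],o['qpos'])
m=camera_model('wrist');im=camera('wrist');cv2.imwrite('pics/w2.png',im)
print(np.round(m['T'],3).tolist())
for n,lo,hi,z in [('orange',(8,150,60),(20,255,255),.067),('black',(0,0,0),(180,255,50),.093),('box',(0,0,130),(180,50,255),.055)]:
    for c in blobs(im,lo,hi,60)[:4]: print(n,c.mean(0).round(),*rect(onz(m,c,z,True)))
E
```

```text
2.0 [ 0.59396436 -0.05330132  0.20463161] [-3.14155250e+00 -1.41513562e-03  2.86135012e+00] [-1.50975194e-01  4.05257549e-01  1.38133829e+00  1.45945595e-04
  1.35640532e+00 -1.44156017e+00]
[[0.276, 0.931, 0.237, 0.524], [0.961, -0.267, -0.069, -0.033], [-0.001, 0.247, -0.969, 0.385], [0.0, 0.0, 0.0, 1.0]]
orange [255. 183.] [ 0.6092 -0.0559] -0.289 [152.9  58.9]
black [239. 302.] [ 0.8409 -0.1229] 1.291 [1239.9  450.1]
black [486.  66.] [0.5159 0.2647] -0.07 [160.   59.1]
black [257. 189.] [ 0.5942 -0.0513] -0.282 [52.2 10.3]
black [108.  85.] [ 0.4424 -0.1716] -0.786 [25.8 10.9]
box [256. 164.] [ 0.5802 -0.0494] -0.224 [165.7 119.1]
box [491.  90.] [0.5571 0.3002] -0.068 [76.6 38.9]
box [428.  71.] [0.5169 0.1904] 0.221 [20.6 20.2]
box [438. 138.] [0.6018 0.1852] -0.195 [20.5 19.7]
```

View pics/w2.png

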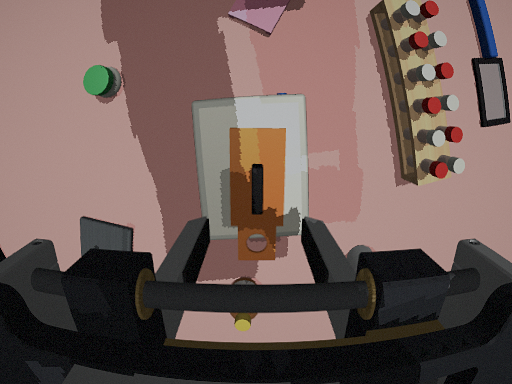

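Wrist view: the rib is centred at (257,189), giving (0.594,-0.051) and yaw -0.282. The plate is orange, the eye is at (257,241) and nothing stands near the fingers, so this is the right cover. Descending and gripping.

Request:
{"api": "send_rows", "payload": {"targets": [{"x":0,"y":0.01,"z":-0.18,"spin":0,"claw":60},{"x":0,"y":0,"z":-0.18,"spin":0,"claw":60},{"x":0,"y":0,"z":-0.16,"spin":0,"claw":60},{"x":0,"y":0,"z":-0.1,"spin":0,"claw":60},{"x":0,"y":0,"z":-0.045,"spin":0,"claw":50},{"x":0,"y":0,"z":0,"spin":0,"claw":0},{"x":0,"y":0,"z":0,"spin":0,"claw":0},{"x":0,"y":0,"z":0,"spin":0,"claw":0},{"x":0,"y":0,"z":0,"spin":0,"claw":0},{"x":0,"y":0,"z":0,"spin":0,"claw":0},{"x":0,"y":0,"z":0,"spin":0,"claw":0}], "force": 25}}

```text
time_s: 3.15
ee_pos: [0.5943, -0.0509, 0.0729]
eef_rot: [3.141, 0.001, 2.862]
force: [-0.2, -0.3, 3.5]
grip_width: 0.0122
grip_force: 25.0
```

Gripped at 12.2 mm. Lifting and carrying it so the eye comes over the hook tip.

Request:
{"api": "send_rows", "payload": {"targets": [{"x":0,"y":0,"z":0.1,"spin":0,"claw":0},{"x":0,"y":0,"z":0.18,"spin":0,"claw":0},{"x":0,"y":0,"z":0.2,"spin":0,"claw":0},{"x":0,"y":0,"z":0.2,"spin":0,"claw":0},{"x":0,"y":0,"z":0.2,"spin":0,"claw":0},{"x":0,"y":0,"z":0.14,"spin":0,"claw":0},{"x":-0.04,"y":-0.13,"z":0,"spin":-0.02,"claw":0},{"x":-0.04,"y":-0.13,"z":0,"spin":-0.02,"claw":0},{"x":-0.04,"y":-0.13,"z":0,"spin":-0.02,"claw":0},{"x":-0.04,"y":-0.13,"z":0,"spin":-0.02,"claw":0},{"x":-0.04,"y":-0.13,"z":0,"spin":-0.02,"claw":0},{"x":-0.04,"y":-0.13,"z":0,"spin":-0.013,"claw":0},{"x":-0.04,"y":-0.13,"z":0,"spin":0,"claw":0},{"x":-0.035,"y":-0.1,"z":0,"spin":0,"claw":0},{"x":0,"y":0,"z":0,"spin":0,"claw":0},{"x":0,"y":0,"z":0,"spin":0,"claw":0},{"x":0,"y":0,"z":0,"spin":0,"claw":0}]}}

```text
time_s: 4.85
ee_pos: [0.5314, -0.252, 0.2764]
eef_rot: [3.141, -0.0, 2.686]
force: [-0.2, 0.2, -0.6]
grip_width: 0.0117
grip_force: 25.0
```

```bash
python3 - <<'E'
from h import *
o=get_obs();print(o['time_s'],o['ee_pos'],o['eef_rot'],o['grip_width'])
I={n:camera(n) for n in ['top','side','wrist']}
for n in I: cv2.imwrite(f'pics/{n}3.png',I[n])
m=camera_model('wrist');z=o['ee_pos'][2]-.018+.012
for c in blobs(I['wrist'],(8,150,60),(20,255,255),60)[:1]: print('plate wrist',*rect(onz(m,c,z,True)))
for n in ['top','side']:
    m=camera_model(n)
    for c in blobs(I[n],(8,150,60),(20,255,255),60)[:2]: print(n,c.min(0),c.max(0),*rect(onz(m,c,z)))
    tip=proj(m,[.593,-.284,.234])[0];eye=proj(m,np.array(o['ee_pos'])+[.069*np.cos(o['eef_rot'][2]-np.pi),.069*np.sin(o['eef_rot'][2]-np.pi),-.006])[0]
    print(n,'pred tip,eye',tip,eye)
u,v=340,140;a=I['top'][110:190,310:390]
b=I['side'][180:260,275:355]
c=I['wrist'][150:330,150:350]
cv2.imwrite('pics/chk3.png',np.hstack([cv2.resize(a,(400,400),interpolation=cv2.INTER_CUBIC),cv2.resize(b,(400,400),interpolation=cv2.INTER_CUBIC)]))
E
```

```text
4.85 [ 0.53138444 -0.25199634  0.27643282] [ 3.14141434e+00 -9.77930113e-05  2.68576316e+00] 0.011688292376663006
plate wrist [ 0.5127 -0.2431] -0.455 [81.2 60.1]
top pred tip,eye [363.22484571 161.9832028 ] [366.04097253 158.49013116]
side [254. 205.] [328. 233.] [ 0.5454 -0.2626] -0.465 [153.3  67.7]
side [331. 215.] [344. 227.] [ 0.6359 -0.2962] 1.094 [34.4 27.1]
side pred tip,eye [314.66333323 233.25112339] [316.16333036 221.03468407]
```

View pics/chk3.png

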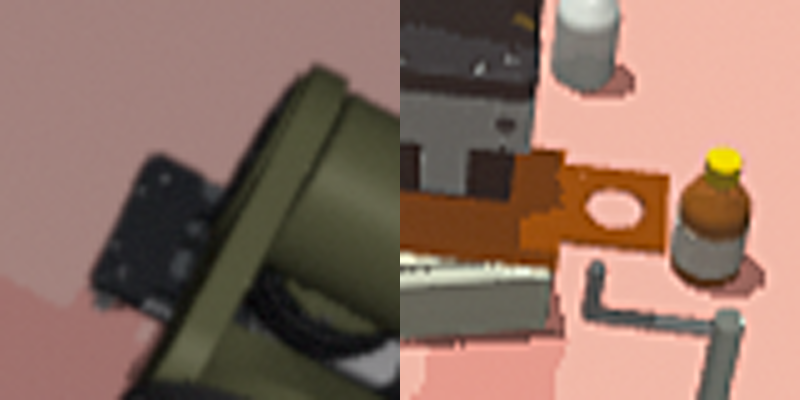

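The side view shows the level cover with its eye at side pixel (317.8,221.8), above the hook tip at (314.4,233.6). In the top view the arm hides both.

```bash
python3 - <<'E'
from h import *
m=camera_model('side');I=cv2.imread('pics/side3.png')
h=cv2.cvtColor(I,cv2.COLOR_BGR2HSV);k=cv2.inRange(h,np.array((8,150,60)),np.array((20,255,255)))
cs,hi=cv2.findContours(k,cv2.RETR_CCOMP,cv2.CHAIN_APPROX_NONE)
for c,q in zip(cs,hi[0]):
    if q[3]>=0 and len(c)>8: 
        e=cv2.fitEllipse(c);print(e);P=onz(m,np.array(e[0]),.2704);print('eye',P, rect(onz(m,c[:,0].astype(float),.2704)))
print('tip',onz(m,(314.4,233.6),.231),onz(m,(314.4,233.6),.234))
E
```

```text
((317.5599365234375, 221.405517578125), (9.080336570739746, 12.75357437133789), 100.7431411743164)
eye [[ 0.59570689 -0.28422317  0.2704    ]] (array([ 0.5954, -0.2837]), np.float64(-1.342), array([27.2, 25.1]))
tip [[ 0.59341781 -0.28237924  0.231     ]] [[ 0.59204621 -0.28474664  0.234     ]]
```

The eye is only about 2.5 mm off the tip, against about 8 mm of clearance. Small correction, then lowering.

Request:
{"api": "send_rows", "payload": {"targets": [{"x":-0.012,"y":0,"z":0,"spin":0,"claw":0},{"x":0,"y":0,"z":-0.07,"spin":0,"claw":0},{"x":0,"y":0,"z":-0.07,"spin":0,"claw":0},{"x":0,"y":0,"z":-0.07,"spin":0,"claw":0},{"x":0,"y":0,"z":-0.05,"spin":0,"claw":0},{"x":0,"y":0,"z":-0.03,"spin":0,"claw":0},{"x":0,"y":0,"z":0,"spin":0,"claw":0},{"x":0,"y":0,"z":0,"spin":0,"claw":0}]}}

```text
time_s: 5.8
ee_pos: [0.5288, -0.2529, 0.2188]
eef_rot: [-3.142, 0.001, 2.685]
force: [0.4, 0.5, -1.7]
grip_width: 0.0116
grip_force: 25.0
```

```bash
python3 - <<'E'
from h import *
o=get_obs();print(o['time_s'],o['ee_pos'],o['eef_rot'],o['force'])
I=camera('side')
cv2.imwrite('pics/chk4.png',cv2.resize(I[190:280,260:360],(600,540),interpolation=cv2.INTER_CUBIC))
E
```

```text
5.8 [ 0.52884003 -0.25292593  0.21879328] [-3.14155817e+00  5.34536458e-04  2.68499169e+00] [ 0.35286864  0.45195739 -1.73437936]
```

View pics/chk4.png

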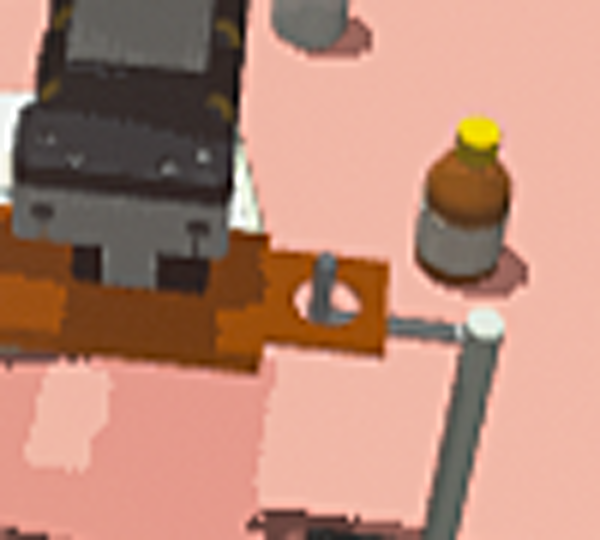

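The upright end stands through the eye at crop (325,290), with the bar just below the tab. Releasing and then rising.

Request:
{"api": "send_rows", "payload": {"targets": [{"x":0,"y":0,"z":0,"spin":0,"claw":60},{"x":0,"y":0,"z":0,"spin":0,"claw":60},{"x":0,"y":0,"z":0,"spin":0,"claw":60},{"x":0,"y":0,"z":0,"spin":0,"claw":60},{"x":0,"y":0,"z":0.1,"spin":0,"claw":60},{"x":0,"y":0,"z":0.2,"spin":0,"claw":60},{"x":0,"y":0,"z":0.1,"spin":0,"claw":60},{"x":-0.05,"y":0.22,"z":0,"spin":0,"claw":60},{"x":-0.05,"y":0.22,"z":0,"spin":0,"claw":60},{"x":-0.05,"y":0.22,"z":0,"spin":0,"claw":60},{"x":0,"y":0,"z":0,"spin":0,"claw":60}]}}

```text
time_s: 6.95
ee_pos: [0.498, -0.1172, 0.2994]
eef_rot: [3.141, 0.001, 2.689]
force: [0.1, -0.6, 0.7]
grip_width: 0.0595
grip_force: 0.0
```

```bash
python3 - <<'E'
from h import *
o=get_obs();print(o['time_s'],o['ee_pos'],o['eef_rot'],o['force'])
I=camera('side');T=camera('top');cv2.imwrite('pics/side5.png',I);cv2.imwrite('pics/top5.png',T)
cv2.imwrite('pics/chk5.png',np.hstack([cv2.resize(I[190:330,230:370],(400,400),interpolation=cv2.INTER_CUBIC),cv2.resize(T[120:220,240:380][:,:100],(400,400),interpolation=cv2.INTER_CUBIC)]))
# slide/box
m=camera_model('top')
for n,lo,hi,z,a in [('box',(0,0,120),(180,60,255),.055,300),('slide',(95,40,100),(130,255,255),.058,10),('spot',(130,50,40),(165,255,255),.058,3)]:
    for c in blobs(T,lo,hi,a,(240,140,310,215))[:2]: print(n,c.mean(0),*rect(onz(m,c,z)))
E
```

```text
6.95 [ 0.49803955 -0.11717417  0.29935669] [3.14082819e+00 1.20398187e-03 2.68854067e+00] [ 0.0568335  -0.62719335  0.68830463]
box [259.32459016 163.60491803] [ 0.6022 -0.0306] 0.004 [210.7 174.3]
```

View pics/chk5.png

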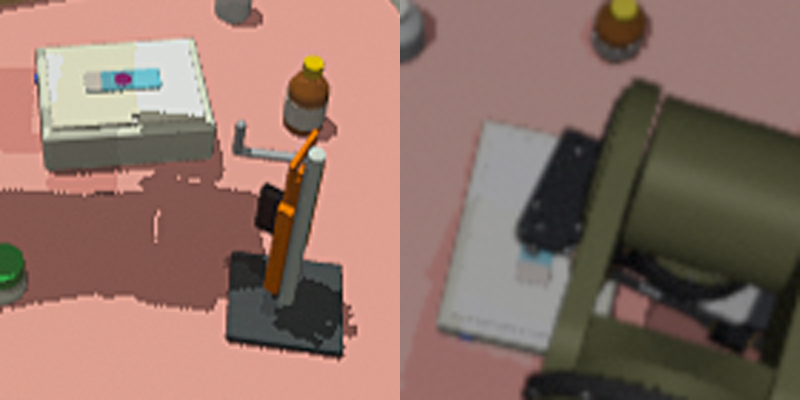

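The cover hangs from the bar near the post at crop (290,190), and the slide is exposed with its spot at side pixel (273,217.6). Next: slide measurement from the side and wrist cameras, then the move to the magnifier.

```bash
python3 - <<'E'
from h import *
W=camera('wrist');cv2.imwrite('pics/w5.png',W)
S=cv2.imread('pics/side5.png')
for n,I,roi,fi in [('side',S,(240,200,310,235),False),('wrist',W,(60,40,500,380),True)]:
    m=camera_model(n)
    for nm,lo,hi,z,a in [('slide',(85,40,90),(112,255,255),.058,25),('spot',(135,60,40),(172,255,200),.058,5),('box',(15,0,120),(60,60,255),.055,300)]:
        for c in blobs(I,lo,hi,a,roi)[:3]: print(n,nm,c.mean(0).round(1),*rect(onz(m,c,z,fi)))
E
```

```text
side slide [274.8 217.6] [ 0.5909 -0.0543] -0.206 [59.8 26.3]
side spot [272.3 217.3] [ 0.5826 -0.052 ] -0.311 [14.6 12. ]
side box [273.8 219.3] [ 0.5814 -0.0546] -0.258 [169.2 117.2]
wrist slide [320.6 201.4] [ 0.5891 -0.0561] -0.225 [59.9 26.2]
wrist slide [479.1  52.1] [0.4782 0.321 ] -0.093 [47.8 16.3]
wrist spot [298.6  55.6] [0.3818 0.0078] -0.754 [70.5 54.2]
wrist spot [320.  197.5] [ 0.5813 -0.0539] -0.402 [17.2 15.4]
wrist box [320.2 193.1] [ 0.5781 -0.0547] -0.224 [165.6 126.4]
```

Request:
{"api": "send_rows", "payload": {"targets": [{"x":-0.008,"y":0.214,"z":0,"spin":0.0227,"claw":60},{"x":-0.008,"y":0.214,"z":0,"spin":0.0227,"claw":60},{"x":-0.008,"y":0.214,"z":0,"spin":0.0227,"claw":60},{"x":-0.008,"y":0.214,"z":0,"spin":0.0227,"claw":60},{"x":-0.008,"y":0.214,"z":0,"spin":0.0227,"claw":60},{"x":-0.008,"y":0.214,"z":0,"spin":0.0227,"claw":60},{"x":-0.008,"y":0.214,"z":0,"spin":0.0227,"claw":60},{"x":-0.008,"y":0.214,"z":-0.05,"spin":0.0227,"claw":60},{"x":-0.008,"y":0.214,"z":-0.1,"spin":0.0227,"claw":60},{"x":-0.008,"y":0.214,"z":-0.1,"spin":0.0227,"claw":60},{"x":-0.008,"y":0.214,"z":-0.1,"spin":0.0227,"claw":60},{"x":0,"y":0,"z":-0.1,"spin":0,"claw":60},{"x":0,"y":0,"z":0,"spin":0,"claw":60},{"x":0,"y":0,"z":0,"spin":0,"claw":60}]}}

```text
time_s: 8.5
ee_pos: [0.482, 0.3491, 0.2087]
eef_rot: [-3.141, -0.0, 3.076]
force: [-0.1, -0.5, 0.0]
grip_width: 0.0598
grip_force: 0.0
```

```bash
python3 - <<'E'
from h import *
o=get_obs();print(o['time_s'],o['ee_pos'],o['eef_rot'])
m=camera_model('wrist');W=camera('wrist');T=camera('top');cv2.imwrite('pics/w6.png',W);cv2.imwrite('pics/top6.png',T)
for c in blobs(W,(105,120,40),(130,255,255),60)[:2]: print('handle',c.mean(0).round(),c.max(0),*rect(onz(m,c,.024,True)))
m=camera_model('top')
for nm,lo,hi,z,a in [('slide',(85,40,60),(112,255,255),.058,15),('spot',(135,60,40),(172,255,200),.058,3),('box',(0,0,120),(180,60,255),.055,300)]:
    for c in blobs(T,lo,hi,a,(240,140,310,215))[:2]: print(nm,c.mean(0).round(1),*rect(onz(m,c,z)))
E
```

```text
8.5 [0.48195348 0.34907546 0.20870408] [-3.14120469e+00 -2.48804839e-04  3.07572889e+00]
handle [261. 151.] [269. 195.] [0.4532 0.3582] -0.07 [109.2  19.1]
handle [441. 202.] [487. 251.] [0.5512 0.6535] -1.285 [146.4  88.1]
slide [275.4 176. ] [ 0.5909 -0.055 ] -0.217 [58.5 26. ]
spot [275.  178.6] [ 0.5825 -0.0537] -0.002 [15.8 12.4]
box [274.2 176. ] [ 0.5899 -0.0528] 0.004 [235.5 218.6]
```

The slide centre agrees across views at (0.582,-0.053) with yaw -0.217. Handle centre is (0.4535,0.357) with yaw -0.067. Gripping the handle about 80 mm behind the frame's origin.

Request:
{"api": "send_rows", "payload": {"targets": [{"x":0.008,"y":0.03,"z":-0.2,"spin":0,"claw":60},{"x":0,"y":0,"z":-0.2,"spin":0,"claw":60},{"x":0,"y":0,"z":-0.2,"spin":0,"claw":60},{"x":0,"y":0,"z":-0.2,"spin":0,"claw":60},{"x":0,"y":0,"z":-0.14,"spin":0,"claw":60},{"x":0,"y":0,"z":-0.07,"spin":0,"claw":60},{"x":0,"y":0,"z":0,"spin":0,"claw":60},{"x":0,"y":0,"z":0,"spin":0,"claw":0},{"x":0,"y":0,"z":0,"spin":0,"claw":0},{"x":0,"y":0,"z":0,"spin":0,"claw":0},{"x":0,"y":0,"z":0,"spin":0,"claw":0},{"x":0,"y":0,"z":0,"spin":0,"claw":0},{"x":0,"y":0,"z":0,"spin":0,"claw":0}], "force": 45}}

```text
time_s: 9.9
ee_pos: [0.4828, 0.3561, 0.0067]
eef_rot: [3.141, 0.0, 3.077]
force: [-0.9, -0.3, 1.8]
grip_width: 0.0195
grip_force: 45.0
```

Handle gripped at 19.5 mm. Lifting straight up.

Request:
{"api": "send_rows", "payload": {"targets": [{"x":0,"y":0,"z":0.05,"spin":0,"claw":0},{"x":0,"y":0,"z":0.1,"spin":0,"claw":0},{"x":0,"y":0,"z":0.15,"spin":0,"claw":0},{"x":0,"y":0,"z":0.15,"spin":0,"claw":0},{"x":0,"y":0,"z":0.15,"spin":0,"claw":0},{"x":0,"y":0,"z":0.15,"spin":0,"claw":0},{"x":0,"y":0,"z":0.12,"spin":0,"claw":0},{"x":0,"y":0,"z":0,"spin":0,"claw":0},{"x":0,"y":0,"z":0,"spin":0,"claw":0}]}}

```text
time_s: 10.8
ee_pos: [0.4825, 0.3559, 0.18]
eef_rot: [-3.141, -0.0, 3.077]
force: [-0.4, -0.3, -2.2]
grip_width: 0.0194
grip_force: 45.0
```

```bash
cat > mag.py <<'E'
from h import *
o=get_obs();print(o['time_s'],o['ee_pos'],o['eef_rot'],o['grip_width'])
e=np.array(o['ee_pos']);y=o['eef_rot'][2]-np.pi;u=np.array([np.cos(y),np.sin(y),0]);v=np.array([-u[1],u[0],0])
org=e+.081*u-[0,0,.0067]
I=camera('side');cv2.imwrite('pics/mag%d.png'%(o['time_s']*100),I);m=camera_model('side')
uv=proj(m,org+.004*np.array([0,0,1]))[0]
x,yy=uv.astype(int);roi=(max(0,x-60),max(0,yy-50),x+60,yy+50)
C=[org+a*u+b*v+[0,0,.008] for a in(-.055,.055) for b in(-.036,.036)]
print('org',org.round(4),'pred frame corners side',proj(m,C).round(1).tolist())
for c in blobs(I,(0,0,0),(180,255,65),40,roi)[:3]: print('dark',c.min(0),c.max(0),*rect(onz(m,c,org[2]+.008)))
for c in blobs(I,(105,120,40),(130,255,255),40)[:1]: print('handle',c.min(0),c.max(0))
E
python3 mag.py
```

```text
10.8 [0.48247076 0.35585063 0.18002432] [-3.14142164e+00 -1.51091755e-04  3.07728687e+00] 0.019420411287135564
org [0.5633 0.3506 0.1733] pred frame corners side [[214.6, 120.2], [211.3, 109.5], [246.9, 116.0], [242.4, 105.6]]
dark [181. 100.] [253. 123.] [0.5258 0.3471] 0.303 [236.6 121.9]
dark [188.  63.] [216.  93.] [0.5283 0.6531] 1.434 [277.4  98. ]
handle [180. 107.] [202. 116.]
```

Holding it level. Carrying it over the rack to above the slide.

Request:
{"api": "send_rows", "payload": {"targets": [{"x":0.0085,"y":-0.1,"z":0,"spin":-0.007,"claw":0},{"x":0.0085,"y":-0.163,"z":0,"spin":-0.007,"claw":0},{"x":0.0085,"y":-0.163,"z":0,"spin":-0.007,"claw":0},{"x":0.0085,"y":-0.163,"z":0,"spin":-0.007,"claw":0},{"x":0.0085,"y":-0.163,"z":0,"spin":-0.007,"claw":0},{"x":0.0085,"y":-0.163,"z":0,"spin":-0.007,"claw":0},{"x":0.0085,"y":-0.163,"z":0,"spin":-0.007,"claw":0},{"x":0.0085,"y":-0.163,"z":0,"spin":-0.008,"claw":0},{"x":0.0085,"y":-0.163,"z":0,"spin":-0.008,"claw":0},{"x":0.0085,"y":-0.163,"z":0,"spin":-0.008,"claw":0},{"x":0.0085,"y":-0.163,"z":0,"spin":-0.008,"claw":0},{"x":0.0085,"y":-0.163,"z":0,"spin":-0.008,"claw":0},{"x":0,"y":-0.065,"z":0,"spin":-0.008,"claw":0},{"x":0,"y":0,"z":0,"spin":0,"claw":0},{"x":0,"y":0,"z":0,"spin":0,"claw":0}]}}

```text
time_s: 12.35
ee_pos: [0.5028, -0.0349, 0.1798]
eef_rot: [3.141, -0.001, 2.925]
force: [0.3, 0.6, -2.3]
grip_width: 0.0197
grip_force: 45.0
```

```bash
python3 mag.py
```

```text
12.35 [ 0.50282611 -0.03488141  0.17978105] [ 3.14143106e+00 -1.23846432e-03  2.92506421e+00] 0.019659991085427733
org [ 0.5819 -0.0523  0.1731] pred frame corners side [[254.1, 195.9], [251.8, 178.2], [296.0, 193.2], [291.6, 175.8]]
dark [252. 177.] [295. 196.] [ 0.581  -0.0532] -0.224 [109.7  74.2]
dark [229. 142.] [258. 170.] [0.5408 0.1014] 1.357 [134.3  84.1]
```

The frame measures (0.581,-0.053), yaw -0.224, 110 x 74 mm, so it is level and centred. Lowering to about 20 mm above the slide.

Request:
{"api": "send_rows", "payload": {"targets": [{"x":0.004,"y":0,"z":-0.1,"spin":0,"claw":0},{"x":0,"y":0,"z":-0.1,"spin":0,"claw":0},{"x":0,"y":0,"z":-0.1,"spin":0,"claw":0},{"x":0,"y":0,"z":-0.09,"spin":0,"claw":0},{"x":0,"y":0,"z":-0.05,"spin":0,"claw":0},{"x":0,"y":0,"z":-0.03,"spin":0,"claw":0},{"x":0,"y":0,"z":0,"spin":0,"claw":0},{"x":0,"y":0,"z":0,"spin":0,"claw":0},{"x":0,"y":0,"z":0,"spin":0,"claw":0},{"x":0,"y":0,"z":0,"spin":0,"claw":0}]}}

```text
time_s: 13.4
ee_pos: [0.5042, -0.0357, 0.087]
eef_rot: [3.142, 0.001, 2.925]
force: [0.1, 0.4, -1.5]
grip_width: 0.0198
grip_force: 45.0
```

```bash
python3 mag.py; python3 - <<'E'
from h import *
I=camera('side');cv2.imwrite('pics/end.png',cv2.resize(I[160:330,220:390],(600,600),interpolation=cv2.INTER_CUBIC))
E
```

```text
13.4 [ 0.50415963 -0.03565207  0.08699137] [3.14150963e+00 9.27268490e-04 2.92482604e+00] 0.0197644808834017
org [ 0.5833 -0.0531  0.0803] pred frame corners side [[254.9, 220.8], [252.7, 202.8], [294.4, 218.1], [290.3, 200.3]]
dark [231. 172.] [259. 200.] [0.5354 0.0748] 1.386 [129.1  79.2]
dark [254. 201.] [294. 221.] [ 0.5826 -0.0558] -0.215 [110.3  75.8]
dark [229. 161.] [256. 168.] [0.5583 0.176 ] -0.311 [88.7 36.8]
```

View pics/end.png

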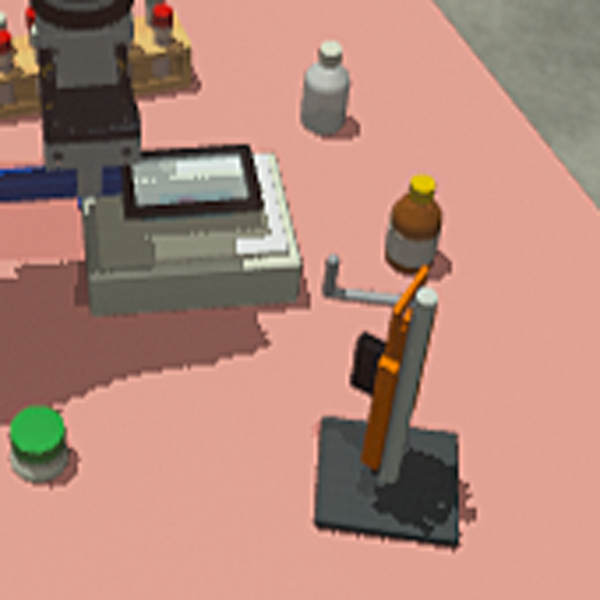

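The magnifier hangs level over the slide at crop (190,180), about 22 mm up and within 3 mm of centre. The cover still hangs on the hook at (395,370), and the pot and bottles are where they were. Handing in.

```bash
python3 -c "
from station import *
print(hand_in())"
```

```text
the job is handed in; nothing more can be done
None
```

The job is handed in at about 13.5 s of robot time, with no verdict shown: the cover hangs let go on the hook, and the magnifier is held still and level about 22 mm above the slide, centred within about 3 mm and aligned with it.

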